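# Nip up the slack eye shield of a bench grinder until it holds

### The arm

A 6-joint arm with a two-finger parallel gripper is mounted at the origin on the work surface. World frame = base frame: x ahead of the robot, y to its left, z up, the work surface at z = 0. Lengths are in m, angles in rad, forces in N, time in s.
With the tool pointing down it reaches from about 0.25 to 0.775 m from the base axis. Payload 4 kg.
Tool frame: the origin (TCP) lies where the fingers leave the gripper's body, on its centre line; the fingertips stand 97 mm ahead of it and the grasp point (between the pads) lies 78 mm ahead of it; z points along the fingers, y is the line along which they close (so a half turn about z gives the same grasp; the last joint's range is limited). The gripper opens to 94 mm and grips with 3 to 60 N. Pads are 16 mm wide; open, the fingers measure 119 mm over their backs; the gripper's body (75 mm by 177 mm) begins 78 mm behind the grasp point.
Start: joints at [-1.401, 0.087, 1.371, -0, 1.684, -0.103], TCP at [0.148, -0.53, 0.303] pointing down, gripper open.
Joint ranges: [-3.1, 3.1], [-0.76, 2.03], [0.27, 2.55], [-1.08, 4.22], [0.17, 2.65], [-2.57, 2.57]. Speed limits (rad/s): [2.79, 2.79, 3.14, 3.14, 3.14, 3.14].

### API

Orientations are given as a 3x3 rotation matrix whose columns are the frame's x, y, z axes.
In Python, from station import bot gives the robot as it stands.
- The arm moves only by the tool send_rows, never from a script. Its argument "series" is a list of rows, each an object with "fingers": the opening, from -1 (shut) to 1 (fully open), so that 0 is half open; "slide": the shift along the tool's x, y, z in mm, a list of three; "yaw": the turn about the tool's z in degrees. In form: [{"fingers": fingers, "slide": [tx, ty, tz], "yaw": yaw}, ...]. A call has 1 to 12 rows; each row is the pose to reach, as a shift and turn from the pose commanded when the call began, along the tool's axes at that moment; what a row does not reach only later rows make up. A row lasts 1/12 s, in which the tool goes at most 41.7 mm and 7.16 degrees, less where a joint would pass 70% of its speed; a pose out of reach is approached as far as the arm can. A call with a gripper value outside its range is refused whole. The fingers move at their own pace and stop on an object; "grip_force" is the grip in N (left out, the last holds). Time passes only in rows, so rows that repeat a pose let the fingers close. It gives the time, the measured TCP pose, the force, the opening and the grip force at its end, in the units of the state.
- bot.get_obs(): the state, without advancing time (a new reading comes with each control period).
- bot.grab_frame(name): name is "scene" or "side" or "wrist"; returns the picture (480x640x3 uint8, red, green, blue); there is no depth.
- bot.calibration(name): a dict with "K" (3x3 intrinsics, pixels), "distortion" ([k1, k2, p1, p2, k3] as OpenCV has them; the pictures are not rectified), "R" (3x3) and "t" (3): a world point X has camera coordinates R X + t. Camera axes: x right, y down, z forward; pixel columns grow to the right and rows downward; lengths in m; the calibration is good to about 2 mm. A picture is of the moment at which its call begins: read the wrist's pose just before it. calibration takes no time and is no camera call; for the wrist camera it gives the pose at the moment of the call.
- bot.hand_in(): hands the job in; it is judged then, once.
Trained networks look in the newest picture that a camera, given by its name, has taken for a name from the list of things; names that differ only in an ending like _2 or _b are one class to them, and where a whole thing is asked for, a point or a joint stands for the part that bears it (a point fixed in the world has none). Each returns a list of dicts, best first, with "conf" (0 to 1); they miss things now and then, are a little off and sometimes report something else, mostly with a low value. They report only what shows in the picture. A call takes as long as a camera call.
- bot.search_frame(camera, target): "position" ([column, row] in pixels, amid what is visible of it).
- bot.mark_of(camera, target): "position" ([column, row] in pixels: a listed point, or the origin of a listed thing).
The state is a dict: "clock": time; "joint_pos": joint angles; "qd": joint speeds; "effort": joint torques, N m; "tcp_pos": TCP position; "orientation": TCP orientation; "wrist_force": force on the tool from outside, world axes, zero at the start; "ft_torque": the same for the moment, N m; "opening": finger opening in m; "grasp_force": force on a finger pad.
Only numpy, scipy, OpenCV 4.12 (cv2) and the standard library are available. Lean on these libraries where they do the work, as an engineer would, in place of code of your own. Each camera call takes 0.05 s, during which the arm holds its last target. There are 200 camera calls.

### The job

The eye shield over the left-hand wheel of the bench grinder has gone slack and hangs down in front of the wheel. Tighten it by pulling its clamp lever towards the front, then lift the shield level by its lip and let go to see whether it stays; repeat until it holds by itself, without clamping it much tighter than it needs. Leave it standing level like the right-hand shield, hands off, and do not disturb that one or the things lying about.

Things in the scene. Friction and masses are not known exactly. Their poses are not given: they have to be found in the camera images.
- grinder: Grey double-ended bench grinder, fixed to the bench, 436 mm over its two clamp levers; guards 180 mm high, lips of level shields 231, balls of upright levers 271. Round motor (dia 120) between two wheel guards (dia 150, 49 wide, at y = +120 and -120). Origin: underside centre; x away from the front, y towards the left-hand wheel, z up. Tool rests, 95 mm high, reach to x = -107
- left_hinge (a point): Middle of the slack (left-hand) eye shield's hinge axis, at (-55, 120, 190) mm in the grinder's frame; axes parallel to the grinder's. The hinge axis runs along the grinder's y
- eye_shield (a joint): Angle of the left-hand eye shield about its hinge, rad: 0 is level (pane running straight out to the grinder's -x, lip straight up), + is raised, -0.65 is hanging down on its stop (where it starts). Weighs 100 to 200 g
- shield_grip (a point): Where to pinch the left shield's black front lip: mid-width, 27 mm above the pane's middle plane, 95 mm in front of the hinge axis. The lip is 104 mm wide (along y), 10 mm thick, at right angles to the pane, its top 41 mm above that plane. Axes turn with the shield: -x out along the pane, z up the lip. Pane and frame 104 mm wide, 6 mm thick
- clamp_lever (a joint): Left clamp lever, rad: 0 leans 0.65 rad behind upright, grows to 1.75 as its ball is pulled over the top to the front (grinder's -x); starts at 0 to 0.15, stays where left. It takes about 5 N at the ball until its spring washer bites on the shield's hinge, at an unknown 0.25 to 0.85 rad, then 1 to 2 N more. To hold, the shield needs 0.2 to 0.5 rad past the bite; over 0.8 is too tight
- lever_ball (a point): Centre of the black ball (dia 22 mm) on the end of the left clamp lever, 70 mm from its pivot; stem dia 10
- lever_pivot (a point): Pivot of the left clamp lever on the hinge axis, 87 mm to the left (grinder's +y) of the shield's middle; axes parallel to the grinder's. The lever swings in the plane across the hinge axis here
- right_shield (a joint): Angle of the right-hand eye shield, rad, same shape and sense as the left, y = -120 mm; it stands about level (0) and is sound: leave it
- wrench: Steel spanner lying on the bench, 200 mm long along its x, 10 mm high; bystander
- quench_pot: Open steel pot, dia 84, 85 mm high; bystander
- dresser: Wheel dresser lying on the bench: round handle dia 20 and a 26 mm high head, 180 mm long along its x; bystander
- shield_cheek: Steel cheek disc (dia 36 mm) on the left end of the left shield's hinge, turning with the shield; origin at the hinge point left_hinge. The hidden spring washer under the lever presses on it: that contact force is the clamping force

How it is judged:
On the way, in this order (a step that is already met when the one before it is completed fails the run):
1. the left eye shield is lifted to level (value of joint eye_shield above -0.17 rad), for 0.1 s.
2. let go, it stays level by itself for a second (value of joint eye_shield between -0.17 and 0.17 rad and contact force between the fingers and anything else below 0.1 N), for 1 s.
At the end, for the whole second after the job is handed in: The left eye shield stands by itself within 0.17 rad (10 degrees) of level, at rest; its clamp presses with less than 40 N (under about 0.8 rad of lever past the bite); the right-hand shield is still within 0.17 rad of level (value of joint eye_shield between -0.17 and 0.17 rad and value of joint right_shield between -0.17 and 0.17 rad and velocity of joint eye_shield between -0.1 and 0.1 rad/s and contact force between shield_cheek and anything else below 40 N); the robot touches nothing.
It fails at once if the right-hand shield is pushed out of level (value of joint right_shield below -0.17 rad or value of joint right_shield above 0.17 rad).
It fails at once if the wrench is moved more than 30 mm (distance of wrench from where it was at the start of the episode above 0.03 m).
It fails at once if the quench pot is moved more than 30 mm (distance of quench_pot from where it was at the start of the episode above 0.03 m).
It fails at once if the dresser is moved more than 30 mm (distance of dresser from where it was at the start of the episode above 0.03 m).
It also fails if it takes over 72 s, if anything falls off the work surface, if the arm or the gripper's body presses on something with over 40 N, if the wrist force passes 120 N, or if a joint passes its speed limit or range.

## Working session

There is one attempt and no reset: what is moved stays moved. The work goes in short steps, Python scripts to look and compute and a tool call to move; the robot and the scene stay as the last step left them, time stands still between calls to the robot, and variables do not carry over. Pictures are saved under pics/ and viewed, at most 10 in all, crops included, and the job is handed in when it is done.

Besides the shell and the picture viewer there is one more tool, called after "Call:" by a JSON object that holds its "name" and its "arguments". send_rows: Moves the arm, as the interface text tells. Its arguments: {"type":"object","properties":{"series":{"type":"array"},"grip_force":{"type":"number"}},"required":["series"]}

```bash
ls; mkdir -p pics
python3 - <<'E'
from station import bot
import cv2,numpy as np
for c in ["scene","side"]:
    im=bot.grab_frame(c); cv2.imwrite(f"pics/{c}0.png",im[:,:,::-1])
    k=bot.calibration(c); print(c,np.round(k["K"],1).tolist(),np.round(k["R"],3).tolist(),np.round(k["t"],3).tolist(), k["distortion"])
    for t in ["grinder","left_hinge","shield_grip","lever_ball","lever_pivot","right_shield","wrench","quench_pot","dresser"]:
        print(t,[(np.round(d["position"]).tolist(),round(d["conf"],2)) for d in bot.mark_of(c,t)][:3])
o=bot.get_obs();print(o)
E
```

```text
pics
scene [[563.5, 0.0, 324.1], [0.0, 563.5, 232.2], [0.0, 0.0, 1.0]] [[-0.399, 0.917, -0.009], [0.781, 0.334, -0.528], [-0.481, -0.218, -0.849]] [0.114, -0.313, 1.696] [0.01428466 0.         0.         0.         0.        ]
grinder [([236.0, 294.0], 0.56)]
left_hinge [([288.0, 254.0], 0.73)]
shield_grip [([304.0, 229.0], 0.59)]
lever_ball [([316.0, 266.0], 0.59), ([435.0, 318.0], 0.37)]
lever_pivot [([322.0, 266.0], 0.56)]Traceback (most recent call last):
  File "<stdin>", line 7, in <module>
ValueError: it knows: dresser, grinder, left_hinge, lever_ball, lever_pivot, quench_pot, shield_cheek, shield_grip, wrench
```

Run:
```python
from station import bot
import cv2,numpy as np
for c in ["scene","side"]:
    im=bot.grab_frame(c); cv2.imwrite(f"pics/{c}0.png",im[:,:,::-1])
    k=bot.calibration(c); print(c,np.round(k["K"],1).tolist(),np.round(k["R"],3).tolist(),np.round(k["t"],3).tolist(), k["distortion"])
    for t in ["grinder","left_hinge","shield_grip","lever_ball","lever_pivot","shield_cheek","wrench","quench_pot","dresser"]:
        print(t,[(np.round(d["position"],1).tolist(),round(d["conf"],2)) for d in bot.mark_of(c,t)][:3])
o=bot.get_obs();print(o)
```

```text
scene [[563.5, 0.0, 324.1], [0.0, 563.5, 232.2], [0.0, 0.0, 1.0]] [[-0.399, 0.917, -0.009], [0.781, 0.334, -0.528], [-0.481, -0.218, -0.849]] [0.114, -0.313, 1.696] [0.01428466 0.         0.         0.         0.        ]
grinder [([238.4, 297.3], 0.97)]
left_hinge [([286.6, 257.1], 0.81), ([228.2, 209.0], 0.32)]
shield_grip [([306.2, 228.9], 0.58)]
lever_ball [([435.2, 318.1], 0.63), ([314.2, 266.4], 0.45)]
lever_pivot [([323.6, 263.4], 0.92)]
shield_cheek []
wrench [([228.7, 211.3], 0.64)]
quench_pot [([437.2, 319.0], 0.85)]
dresser [([452.0, 262.9], 0.89)]
side [[493.5, 0.0, 314.3], [0.0, 493.5, 239.1], [0.0, 0.0, 1.0]] [[-0.842, -0.54, 0.004], [-0.417, 0.645, -0.64], [0.343, -0.54, -0.768]] [0.464, 0.256, 0.982] [-0.03686563  0.          0.          0.          0.        ]
grinder []
left_hinge [([291.6, 195.8], 0.8)]
shield_grip [([332.1, 224.0], 0.57)]
lever_ball [([252.1, 198.0], 0.56)]
lever_pivot [([271.8, 226.1], 0.76)]
shield_cheek [([272.8, 225.4], 0.69)]
wrench [([401.3, 210.8], 0.76)]
quench_pot [([227.4, 397.7], 0.74)]
dresser [([297.7, 438.3], 0.97)]
{'clock': 1.3, 'joint_pos': array([-1.40110765e+00,  8.72095847e-02,  1.37069233e+00,  1.16021533e-05,
        1.68359809e+00, -1.03087686e-01]), 'qd': array([ 0.00107491, -0.00131203,  0.00108244,  0.00060412,  0.00081409,
       -0.00078558]), 'effort': array([ 1.52888888e-04, -3.40036082e+01, -3.02596593e+01,  7.19107362e-02,
        2.37649080e-02, -5.00091446e-06]), 'tcp_pos': array([ 0.14818068, -0.52967713,  0.30270453]), 'orientation': array([[ 9.63026287e-01,  2.69407440e-01,  2.70081711e-05],
       [ 2.69407442e-01, -9.63026283e-01, -8.93666963e-05],
       [ 1.93352571e-06,  9.33386801e-05, -9.99999996e-01]]), 'wrist_force': array([0.12897598, 0.10626079, 0.37804865]), 'ft_torque': array([-0.02647295, -0.04009898,  0.02068916]), 'grasp_force': 0.0, 'opening': 0.09381059874141123}
```

View pics/scene0.png

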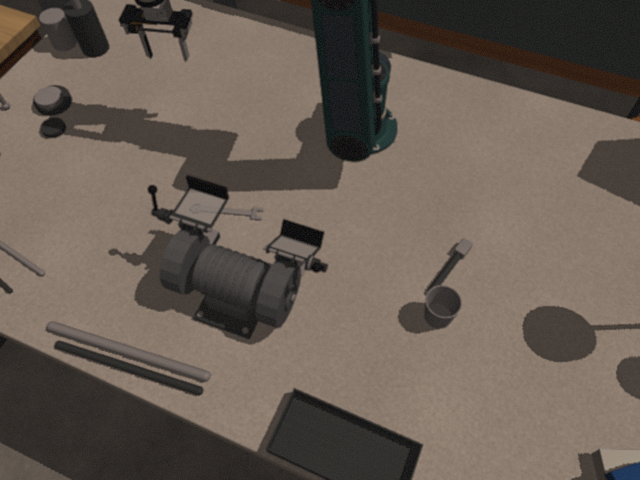

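View pics/side0.png

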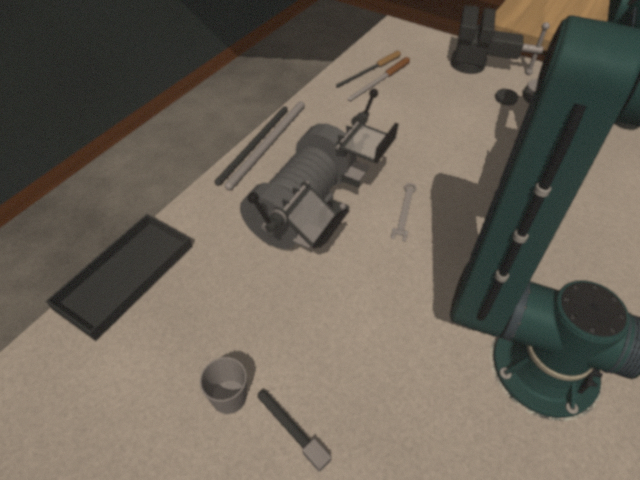

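The scene view shows the left shield hanging at about (298,240) with its lever at about (318,266). The right shield stands level at (205,195), the spanner lies at (228,212) beneath it, and the pot and dresser are well clear. In the side view the slack shield is at (318,215) and its ball at about (255,200). Next I fit the grinder's pose.

```bash
cat > h.py <<'E'
import numpy as np,cv2
from scipy.optimize import least_squares
from station import bot
def proj(c,P,cal=None):
    k=cal or bot.calibration(c)
    return cv2.projectPoints(np.array(P,float).reshape(-1,1,3),cv2.Rodrigues(np.array(k["R"]))[0],np.array(k["t"]),np.array(k["K"]),np.array(k["distortion"]))[0].reshape(-1,2)
def gp(q=.07,a=-.65):
    H=np.array([-.055,.12,.19]);f=.65-q
    pv=np.array([-.055,.207,.19])
    return dict(grinder=np.zeros(3),left_hinge=H,lever_pivot=pv,lever_ball=pv+.07*np.array([np.sin(f),0,np.cos(f)]),
      shield_grip=H+.095*np.array([-np.cos(a),0,np.sin(a)])+.027*np.array([np.sin(a),0,np.cos(a)]))
def W(p,P):
    c,s=np.cos(p[2]),np.sin(p[2]);return np.array([[c,-s,0],[s,c,0],[0,0,1]])@P+[p[0],p[1],0]
E
python3 - <<'E'
from h import *
obs=[("scene","grinder",238.4,297.3),("scene","left_hinge",286.6,257.1),("scene","shield_grip",306.2,228.9),("scene","lever_ball",314.2,266.4),("scene","lever_pivot",323.6,263.4),
("side","left_hinge",291.6,195.8),("side","shield_grip",332.1,224),("side","lever_ball",252.1,198),("side","lever_pivot",271.8,226.1)]
cal={c:bot.calibration(c) for c in("scene","side")}
def res(p):
    g=gp(p[3]);return np.concatenate([proj(o[0],W(p,g[o[1]]),cal[o[0]])[0]-o[2:] for o in obs])
best=min((least_squares(res,[.5,-.3,y,.07],loss="soft_l1",f_scale=3,bounds=([0,-1,-4,0],[1,1,4,.15])) for y in(-1,-.3,.3,1)),key=lambda r:r.cost)
print(best.x,best.cost)
for o,r in zip(obs,best.fun.reshape(-1,2)):print(o[:2],r.round(1))
for n,P in gp(best.x[3]).items():print(n,W(best.x,P).round(3))
p=best.x
L=lambda y,z,a:np.array([-.055-.095*np.cos(a)+z*np.sin(a),y,.19+.095*np.sin(a)+z*np.cos(a)])
pts=[W(p,L(y,.041,a)) for y,a in((.172,-.65),(.068,-.65),(-.172,0),(-.068,0))]
for c in cal:
    im=cv2.imread(f"pics/{c}0.png")
    for P in [W(p,x) for x in gp(p[3]).values()]: cv2.circle(im,tuple(int(v) for v in proj(c,P,cal[c])[0]),2,(0,0,255),-1)
    for P in pts: cv2.circle(im,tuple(int(v) for v in proj(c,P,cal[c])[0]),2,(0,255,0),-1)
    s=im[160:350,130:350] if c=="scene" else im[70:270,220:420]
    cv2.imwrite(f"pics/ov_{c}.png",cv2.resize(s,None,fx=2.8,fy=2.8))
a,b=cv2.imread("pics/ov_scene.png"),cv2.imread("pics/ov_side.png")
h=560;m=np.hstack([cv2.resize(x,(400,int(400*x.shape[0]/x.shape[1])))[:345] for x in(a,b)]) if 0 else None
A=cv2.resize(a[:, :],(400,345));B=cv2.resize(b,(400,345));cv2.imwrite("pics/ov.png",np.hstack([A,B]))
E
```

```text
[ 0.64297284 -0.07912985  0.07383638  0.10208571] 26.679618732529196
('scene', 'grinder') [-0.6  0.1]
('scene', 'left_hinge') [-1.  -1.9]
('scene', 'shield_grip') [-5.3  1.7]
('scene', 'lever_ball') [2.3 1. ]
('scene', 'lever_pivot') [-0.9  3.1]
('side', 'left_hinge') [1.8 2.5]
('side', 'shield_grip') [0.6 2. ]
('side', 'lever_ball') [0.6 0.4]
('side', 'lever_pivot') [-0.6  0.1]
grinder [ 0.643 -0.079  0.   ]
left_hinge [0.579 0.036 0.19 ]
lever_pivot [0.573 0.123 0.19 ]
lever_ball [0.609 0.126 0.25 ]
shield_grip [0.488 0.03  0.154]
```

View pics/ov.png

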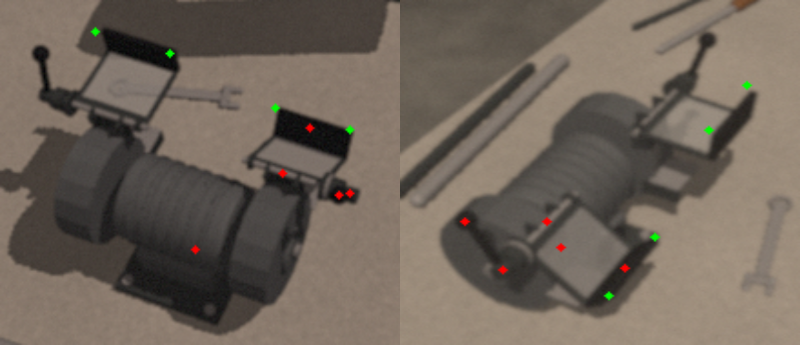

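Run:
```python
from h import *
k=bot.calibration("wrist");o=bot.get_obs();R=np.array(k["R"]);t=np.array(k["t"])
T=np.array(o["orientation"]);C=-R.T@t
print("cam in tool",(T.T@(C-o["tcp_pos"])).round(3),(T.T@R.T).round(3),np.round(k["K"],0).tolist())
def sl(target):print(target,(1000*T.T@(np.array(target)-o["tcp_pos"])).round(0))
sl([.47,.08,.46])
```

```text
cam in tool [ 0.084 -0.001 -0.082] [[-0.001 -0.958 -0.287]
 [ 1.    -0.001 -0.001]
 [ 0.001 -0.287  0.958]] [[411.0, 0.0, 323.0], [0.0, 411.0, 240.0], [0.0, 0.0, 1.0]]
[0.47, 0.08, 0.46] [ 474. -500. -157.]
```

Call:
{"name": "send_rows", "arguments": {"series": [{"fingers": 1, "slide": [0, 0, -40], "yaw": 0}, {"fingers": 1, "slide": [0, 0, -80], "yaw": -7}, {"fingers": 1, "slide": [10, -10, -120], "yaw": -14}, {"fingers": 1, "slide": [35, -30, -140], "yaw": -21}, {"fingers": 1, "slide": [65, -55, -157], "yaw": -28}, {"fingers": 1, "slide": [95, -85, -157], "yaw": -35}, {"fingers": 0.2, "slide": [125, -113, -157], "yaw": -42}, {"fingers": 0.2, "slide": [155, -142, -157], "yaw": -49}, {"fingers": 0.2, "slide": [185, -170, -157], "yaw": -56}, {"fingers": 0.2, "slide": [215, -200, -157], "yaw": -63}, {"fingers": 0.2, "slide": [245, -228, -157], "yaw": -70}, {"fingers": 0.2, "slide": [275, -257, -157], "yaw": -78.6}]}}

```text
clock: 2.3
tcp_pos: [0.3438, -0.2066, 0.46]
orientation: [[-0.054, 0.999, 0.001], [0.999, 0.054, -0.001], [-0.001, 0.001, -1.0]]
wrist_force: [0.6, -0.2, 0.3]
opening: 0.0585
grasp_force: 0.0
```

Call:
{"name": "send_rows", "arguments": {"series": [{"fingers": 0.2, "slide": [34, 22, 0], "yaw": -1.2}, {"fingers": 0.2, "slide": [68, 44, 0], "yaw": -1.2}, {"fingers": 0.2, "slide": [102, 66, 0], "yaw": -1.2}, {"fingers": 0.2, "slide": [136, 88, 0], "yaw": -1.2}, {"fingers": 0.2, "slide": [170, 110, 0], "yaw": -1.2}, {"fingers": 0.2, "slide": [204, 132, 0], "yaw": -1.2}, {"fingers": 0.2, "slide": [238, 154, 0], "yaw": -1.2}, {"fingers": 0.2, "slide": [258, 170, 0], "yaw": -1.2}, {"fingers": 0.2, "slide": [258, 170, 0], "yaw": -1.2}, {"fingers": 0.2, "slide": [258, 170, 0], "yaw": -1.2}]}}

```text
clock: 3.13
tcp_pos: [0.5011, 0.0583, 0.4589]
orientation: [[-0.072, 0.997, -0.002], [0.997, 0.072, -0.001], [-0.0, -0.002, -1.0]]
wrist_force: [-0.1, -0.1, -0.2]
opening: 0.0564
grasp_force: 0.0
```

Run:
```python
from h import *
o=bot.get_obs();print(o["tcp_pos"].round(4),o["orientation"].round(3).tolist())
import json
k=bot.calibration("wrist");im=bot.grab_frame("wrist"); cv2.imwrite("pics/w1.png",im[:,:,::-1])
json.dump({a:np.array(b).tolist() for a,b in k.items()},open("w1.json","w"))
for t in ["grinder","left_hinge","shield_grip","lever_ball","lever_pivot","shield_cheek"]:
    print(t,[(np.round(d["position"],1).tolist(),round(d["conf"],2)) for d in bot.mark_of("wrist",t)][:3])
```

```text
[0.5011 0.0583 0.4589] [[-0.072, 0.997, -0.002], [0.997, 0.072, -0.001], [-0.0, -0.002, -1.0]]
grinder []
left_hinge [([408.2, 246.4], 0.59), ([305.8, 235.1], 0.52)]
shield_grip [([303.5, 231.9], 0.63)]
lever_ball [([490.0, 153.7], 0.68)]
lever_pivot [([417.7, 144.8], 0.75)]
shield_cheek [([407.2, 244.4], 0.35)]
```

View pics/w1.png

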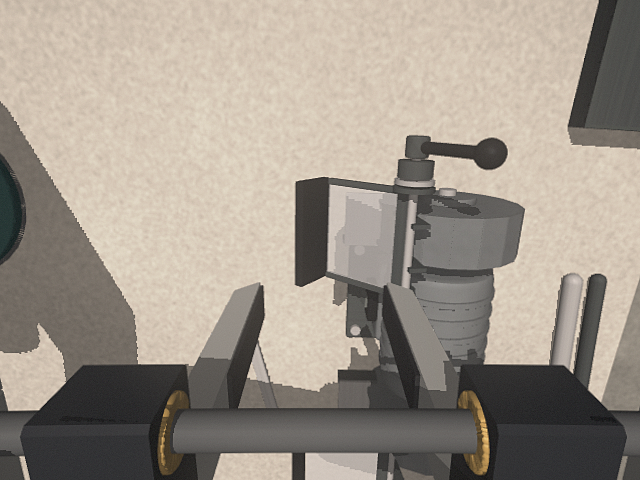

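The wrist view shows the shield's lip with its top corners at about (296,181) and (296,286), the lever's hub at (417,145) and its ball at (490,153). All of it is free to reach. I refit with these.

```bash
cat > fit.py <<'E'
from h import *
import json
cal={c:bot.calibration(c) for c in("scene","side")};cal["w"]={a:np.array(b) for a,b in json.load(open("w1.json")).items()}
L=lambda y,u,z,a:np.array([-.055-u*np.cos(a)+z*np.sin(a),y,.19+u*np.sin(a)+z*np.cos(a)])
obs=[("scene","grinder",238.4,297.3),("scene","left_hinge",286.6,257.1),("scene","shield_grip",306.2,228.9),("scene","lever_ball",314.2,266.4),("scene","lever_pivot",323.6,263.4),
("side","left_hinge",291.6,195.8),("side","shield_grip",332.1,224),("side","lever_ball",252.1,198),("side","lever_pivot",271.8,226.1),
("w","lever_ball",490,153.5),("w","lever_pivot",417.7,144.8),("w","c1",296,181),("w","c2",296,286),("scene","r1",188,176.5),("scene","r2",228,190)]
def res(p):
    g=gp(p[3],p[4]);g.update(c1=L(.172,.1,.041,p[4]),c2=L(.068,.1,.041,p[4]),r1=L(-.172,.095,.041,0),r2=L(-.068,.095,.041,0))
    return np.concatenate([(proj(o[0],W(p,g[o[1]]),cal[o[0]])[0]-o[2:])*(1.5 if o[0]=="w" else 1) for o in obs])
b=least_squares(res,[.643,-.08,.07,.07,-.65],loss="soft_l1",f_scale=2,bounds=([0,-1,-4,-.02,-.7],[1,1,4,.17,-.6]))
print(b.x.round(4),b.cost)
for o,r in zip(obs,b.fun.reshape(-1,2)):print(o[:2],r.round(1))
for n,P in gp(b.x[3],b.x[4]).items():print(n,W(b.x,P).round(4))
json.dump(b.x.tolist(),open("p.json","w"))
E
python3 fit.py
```

```text
[ 0.6417 -0.0792  0.0534  0.1208 -0.6339] 37.34375980837392
('scene', 'grinder') [-0.3 -0.3]
('scene', 'left_hinge') [-0.7 -1.3]
('scene', 'shield_grip') [-4.2  1.9]
('scene', 'lever_ball') [2.2 1.7]
('scene', 'lever_pivot') [-0.8  4.4]
('side', 'left_hinge') [1.1 2.7]
('side', 'shield_grip') [-0.3  2.4]
('side', 'lever_ball') [-0.3 -0.1]
('side', 'lever_pivot') [-2.2 -0. ]
('w', 'lever_ball') [-0.4 -1.3]
('w', 'lever_pivot') [1.8 1.6]
('w', 'c1') [-1.4  0.1]
('w', 'c2') [-1.1 -0.3]
('scene', 'r1') [-3.4 -0.3]
('scene', 'r2') [-3.  -1.4]
grinder [ 0.6417 -0.0792  0.    ]
left_hinge [0.5804 0.0377 0.19  ]
lever_pivot [0.5757 0.1246 0.19  ]
lever_ball [0.611  0.1265 0.2504]
shield_grip [0.488  0.0328 0.1555]
```

Call:
{"name": "send_rows", "arguments": {"series": [{"fingers": -0.1, "slide": [20, 38, 0], "yaw": 1}, {"fingers": -0.1, "slide": [40, 76, 0], "yaw": 1}, {"fingers": -0.1, "slide": [60, 114, 10], "yaw": 1}, {"fingers": -0.1, "slide": [60, 114, 50], "yaw": 1}, {"fingers": -0.1, "slide": [60, 114, 80], "yaw": 1}, {"fingers": -0.1, "slide": [60, 114, 80], "yaw": 1}, {"fingers": -0.1, "slide": [60, 114, 80], "yaw": 1}]}}

```text
clock: 4.07
tcp_pos: [0.6097, 0.1245, 0.3769]
orientation: [[-0.051, 0.999, -0.006], [0.999, 0.051, -0.001], [-0.001, -0.006, -1.0]]
wrist_force: [-0.0, -0.8, 1.0]
opening: 0.0422
grasp_force: 0.0
```

Run:
```python
from h import *
im=bot.grab_frame("wrist"); cv2.imwrite("pics/w2.png",im[:,:,::-1]);k=bot.calibration("wrist")
import json;p=json.load(open("p.json"))
for t in ["lever_ball","lever_pivot"]:
    print(t,[(np.round(d["position"],1).tolist(),round(d["conf"],2)) for d in bot.mark_of("wrist",t)][:3],proj("w",W(p,gp(p[3])[t]),k))
```

```text
lever_ball [([331.8, 273.9], 0.78)] [[324.97229185 272.52726406]]
lever_pivot [([270.8, 245.1], 0.92)] [[273.56037918 241.05897386]]
```

View pics/w2.png

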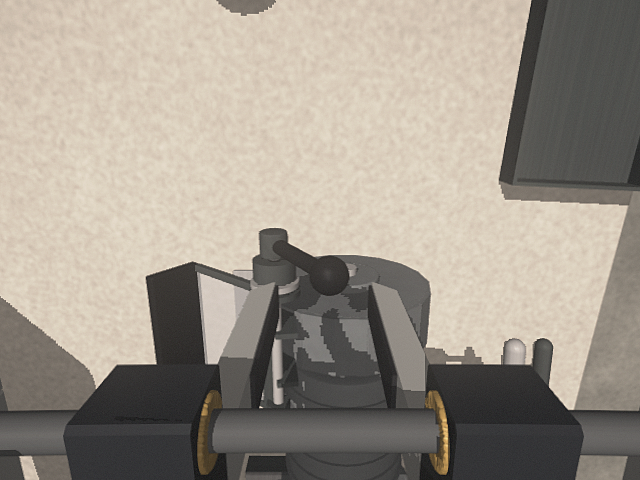

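The ball shows between the fingertips at (331,274), about 3 mm further back than predicted. I'll shift by that, go down and close on it gently.

Call:
{"name": "send_rows", "arguments": {"grip_force": 6, "series": [{"fingers": -0.1, "slide": [2, 3, 20], "yaw": 0}, {"fingers": -0.1, "slide": [2, 3, 38], "yaw": 0}, {"fingers": -0.1, "slide": [2, 3, 38], "yaw": 0}, {"fingers": -0.8, "slide": [2, 3, 38], "yaw": 0}, {"fingers": -0.8, "slide": [2, 3, 38], "yaw": 0}, {"fingers": -0.8, "slide": [2, 3, 38], "yaw": 0}, {"fingers": -0.8, "slide": [2, 3, 38], "yaw": 0}, {"fingers": -0.8, "slide": [2, 3, 38], "yaw": 0}]}}

```text
clock: 4.88
tcp_pos: [0.6129, 0.1273, 0.3442]
orientation: [[-0.052, 0.999, 0.002], [0.999, 0.052, 0.0], [-0.0, 0.002, -1.0]]
wrist_force: [-2.9, -0.3, 5.5]
opening: 0.0216
grasp_force: 6.0
```

Call:
{"name": "send_rows", "arguments": {"series": [{"fingers": -0.8, "slide": [0, -3, -3], "yaw": 0}, {"fingers": -0.8, "slide": [0, -6, -5], "yaw": 0}, {"fingers": -0.8, "slide": [0, -9, -6], "yaw": 0}, {"fingers": -0.8, "slide": [0, -12, -7], "yaw": 0}]}}

```text
clock: 5.22
tcp_pos: [0.6036, 0.1268, 0.3502]
orientation: [[-0.052, 0.999, 0.01], [0.999, 0.052, 0.001], [0.0, 0.01, -1.0]]
wrist_force: [8.4, 0.8, 2.7]
opening: 0.021
grasp_force: 6.0
```

Call:
{"name": "send_rows", "arguments": {"series": [{"fingers": -0.8, "slide": [0, -3, -1], "yaw": 0}, {"fingers": -0.8, "slide": [0, -6, -2], "yaw": 0}]}}

```text
clock: 5.38
tcp_pos: [0.598, 0.1265, 0.3534]
orientation: [[-0.052, 0.999, 0.013], [0.999, 0.052, 0.001], [0.0, 0.013, -1.0]]
wrist_force: [8.1, 1.5, 4.3]
opening: 0.0208
grasp_force: 6.1
```

Call:
{"name": "send_rows", "arguments": {"series": [{"fingers": -0.8, "slide": [0, -3, -1], "yaw": 0}, {"fingers": -0.8, "slide": [0, -6, -2], "yaw": 0}]}}

```text
clock: 5.55
tcp_pos: [0.592, 0.1262, 0.3561]
orientation: [[-0.052, 0.999, 0.014], [0.999, 0.052, 0.001], [0.001, 0.014, -1.0]]
wrist_force: [7.0, 1.0, 6.0]
opening: 0.0205
grasp_force: 6.3
```

Call:
{"name": "send_rows", "arguments": {"grip_force": 8, "series": [{"fingers": -0.4, "slide": [0, 0, 0], "yaw": 0}, {"fingers": -0.4, "slide": [0, 0, 0], "yaw": 0}, {"fingers": -0.4, "slide": [0, 2, 4], "yaw": 0}, {"fingers": -0.4, "slide": [0, 2, 8], "yaw": 0}, {"fingers": -0.8, "slide": [0, 2, 8], "yaw": 0}, {"fingers": -0.8, "slide": [0, 2, 8], "yaw": 0}, {"fingers": -0.8, "slide": [0, 2, 8], "yaw": 0}, {"fingers": -0.8, "slide": [0, 2, 8], "yaw": 0}]}}

```text
clock: 6.22
tcp_pos: [0.5914, 0.1262, 0.3427]
orientation: [[-0.052, 0.999, -0.002], [0.999, 0.052, -0.0], [-0.0, -0.002, -1.0]]
wrist_force: [3.4, 0.8, -6.5]
opening: 0.0213
grasp_force: 8.0
```

Call:
{"name": "send_rows", "arguments": {"series": [{"fingers": -0.8, "slide": [0, -2, -0.5], "yaw": 0}, {"fingers": -0.8, "slide": [0, -4, -1], "yaw": 0}, {"fingers": -0.8, "slide": [0, -6, -1], "yaw": 0}]}}

```text
clock: 6.47
tcp_pos: [0.5852, 0.1259, 0.3448]
orientation: [[-0.052, 0.999, -0.001], [0.999, 0.052, -0.0], [-0.0, -0.001, -1.0]]
wrist_force: [4.6, 1.0, -5.4]
opening: 0.0212
grasp_force: 8.0
```

Call:
{"name": "send_rows", "arguments": {"series": [{"fingers": -0.8, "slide": [0, -2, 0], "yaw": 0}, {"fingers": -0.8, "slide": [0, -4, -0.5], "yaw": 0}, {"fingers": -0.8, "slide": [0, -6, -0.5], "yaw": 0}]}}

```text
clock: 6.72
tcp_pos: [0.5793, 0.1256, 0.3464]
orientation: [[-0.052, 0.999, 0.001], [0.999, 0.052, 0.0], [0.0, 0.001, -1.0]]
wrist_force: [5.4, -0.4, -5.0]
opening: 0.0216
grasp_force: 8.0
```

Call:
{"name": "send_rows", "arguments": {"series": [{"fingers": -0.8, "slide": [0, -2, 0], "yaw": 0}, {"fingers": -0.8, "slide": [0, -4, 0], "yaw": 0}, {"fingers": -0.8, "slide": [0, -6, 0], "yaw": 0}]}}

```text
clock: 6.97
tcp_pos: [0.5737, 0.1253, 0.3473]
orientation: [[-0.052, 0.999, 0.004], [0.999, 0.052, 0.0], [0.0, 0.004, -1.0]]
wrist_force: [6.4, 0.9, -1.9]
opening: 0.021
grasp_force: 8.0
```

Call:
{"name": "send_rows", "arguments": {"series": [{"fingers": -0.8, "slide": [0, -2, 0], "yaw": 0}, {"fingers": -0.8, "slide": [0, -4, 0], "yaw": 0}, {"fingers": -0.8, "slide": [0, -6, 0.5], "yaw": 0}]}}

```text
clock: 7.22
tcp_pos: [0.5681, 0.125, 0.3478]
orientation: [[-0.052, 0.999, 0.007], [0.999, 0.052, 0.001], [0.0, 0.007, -1.0]]
wrist_force: [6.9, 0.4, 0.1]
opening: 0.0214
grasp_force: 8.0
```

Call:
{"name": "send_rows", "arguments": {"series": [{"fingers": -0.8, "slide": [0, -2, 0], "yaw": 0}, {"fingers": -0.8, "slide": [0, -4, 0.5], "yaw": 0}, {"fingers": -0.8, "slide": [0, -6, 1], "yaw": 0}]}}

```text
clock: 7.47
tcp_pos: [0.5624, 0.1247, 0.3479]
orientation: [[-0.052, 0.999, 0.009], [0.999, 0.052, 0.001], [0.0, 0.009, -1.0]]
wrist_force: [7.0, 0.9, 1.5]
opening: 0.0215
grasp_force: 8.0
```

Call:
{"name": "send_rows", "arguments": {"series": [{"fingers": -0.8, "slide": [0, -2, 0.5], "yaw": 0}, {"fingers": -0.8, "slide": [0, -4, 1], "yaw": 0}, {"fingers": -0.8, "slide": [0, -6, 2], "yaw": 0}]}}

```text
clock: 7.72
tcp_pos: [0.5568, 0.1244, 0.3475]
orientation: [[-0.052, 0.999, 0.012], [0.999, 0.052, 0.001], [0.001, 0.012, -1.0]]
wrist_force: [6.9, 1.1, 6.3]
opening: 0.0211
grasp_force: 8.0
```

Call:
{"name": "send_rows", "arguments": {"series": [{"fingers": -0.8, "slide": [0, 0, 0], "yaw": 0}, {"fingers": -0.2, "slide": [0, 0, 0], "yaw": 0}, {"fingers": -0.2, "slide": [0, 1, 0], "yaw": 0}, {"fingers": -0.2, "slide": [0, 1, 0], "yaw": 0}, {"fingers": -0.2, "slide": [0, 1, -30], "yaw": 0}]}}

```text
clock: 8.13
tcp_pos: [0.5536, 0.1241, 0.365]
orientation: [[-0.052, 0.998, -0.017], [0.999, 0.052, -0.002], [-0.001, -0.018, -1.0]]
wrist_force: [0.2, 0.2, 0.1]
opening: 0.0374
grasp_force: 0.0
```

Call:
{"name": "send_rows", "arguments": {"series": [{"fingers": -0.3, "slide": [0, 0, -25], "yaw": 0}, {"fingers": -0.3, "slide": [-22, -18, -30], "yaw": 0}, {"fingers": -0.3, "slide": [-44, -36, -30], "yaw": 0}, {"fingers": -0.3, "slide": [-66, -54, -10], "yaw": 0}, {"fingers": -0.3, "slide": [-88, -71, 25], "yaw": 0}, {"fingers": -0.3, "slide": [-88, -71, 60], "yaw": 0}, {"fingers": -0.3, "slide": [-88, -71, 70], "yaw": 0}, {"fingers": -0.3, "slide": [-88, -71, 70], "yaw": 0}, {"fingers": -0.3, "slide": [-88, -71, 70], "yaw": 0}]}}

```text
clock: 8.88
tcp_pos: [0.49, 0.0331, 0.3032]
orientation: [[-0.053, 0.999, -0.001], [0.999, 0.053, 0.0], [0.0, -0.001, -1.0]]
wrist_force: [-0.7, -0.5, -0.0]
opening: 0.0328
grasp_force: 0.0
```

Run:
```python
from h import *
import json;p=json.load(open("p.json"))
im=bot.grab_frame("wrist");k=bot.calibration("wrist");o=bot.get_obs();print(o["tcp_pos"].round(4),o["opening"])
L=lambda y,u,z,a:np.array([-.055-u*np.cos(a)+z*np.sin(a),y,.19+u*np.sin(a)+z*np.cos(a)])
im=im[:,:,::-1].copy()
for y in(.172,.068):
  for u,l in((.1,.041),(.09,.041),(.09,.003)):
    q=proj("w",W(p,L(y,u,l,-.64)),k)[0];cv2.circle(im,tuple(int(v) for v in q),3,(0,0,255),1)
cv2.imwrite("pics/w3.png",im)
```

```text
[0.4907 0.0332 0.3046] 0.03301720661156215
```

View pics/w3.png

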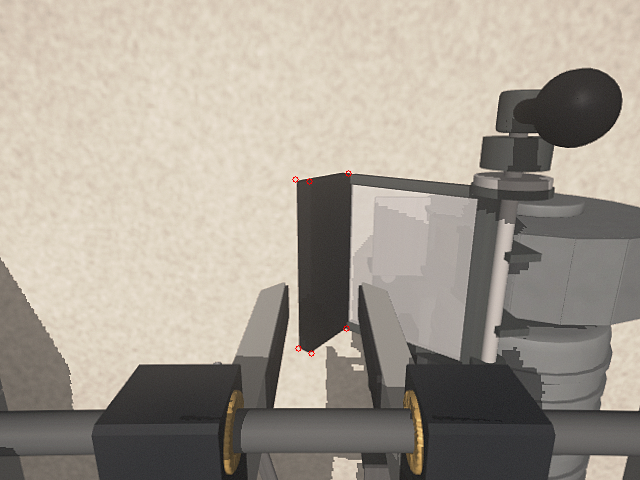

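The overlaid lip corners match the picture within about 3 px, and the lip lies between the fingertips. The ball at (580,107) looks further back than expected, so I check the lever angle.

```bash
cat > lev.py <<'E'
from h import *
import json,sys;p=json.load(open("p.json"))
c=sys.argv[1]
bot.grab_frame(c);k=bot.calibration(c)
m=[d for d in bot.mark_of(c,"lever_ball")][:2];print([(np.round(d["position"],1),d["conf"]) for d in m],proj(c,W(p,gp()["lever_pivot"]),k))
if c=="wrist":print([np.round(d["position"],1) for d in bot.mark_of(c,"lever_pivot")])
for d in m:
    r=least_squares(lambda q:proj(c,W(p,gp(q[0])["lever_ball"]),k)[0]-d["position"],[.8]);print("q",r.x,r.fun.round(1))
E
python3 lev.py wrist; python3 lev.py side
```

```text
[(array([568.5, 110.4]), 0.81)] [[518.51930745 110.30470418]]
[array([517.1, 109.1])]
q [0.88667909] [-0.  -3.1]
[(array([274.5, 206.6]), 0.76)] [[269.59290101 226.06480249]]
q [0.90557387] [ 0.8 -1.2]
```

Call:
{"name": "send_rows", "arguments": {"grip_force": 10, "series": [{"fingers": -0.3, "slide": [0, -2, 25], "yaw": 0}, {"fingers": -0.3, "slide": [0, -2, 45], "yaw": 0}, {"fingers": -0.3, "slide": [0, -2, 54], "yaw": 0}, {"fingers": -0.3, "slide": [0, -2, 54], "yaw": 0}, {"fingers": -0.3, "slide": [0, -2, 54], "yaw": 0}]}}

```text
clock: 9.6
tcp_pos: [0.4881, 0.0328, 0.249]
orientation: [[-0.052, 0.999, -0.0], [0.999, 0.052, -0.0], [-0.0, -0.0, -1.0]]
wrist_force: [0.6, -0.5, 0.8]
opening: 0.0329
grasp_force: 0.0
```

Call:
{"name": "send_rows", "arguments": {"grip_force": 10, "series": [{"fingers": -0.9, "slide": [0, 0, 0], "yaw": 0}, {"fingers": -0.9, "slide": [0, 0, 0], "yaw": 0}, {"fingers": -0.9, "slide": [0, 0, 0], "yaw": 0}, {"fingers": -0.9, "slide": [0, 0, 0], "yaw": 0}]}}

```text
clock: 9.93
tcp_pos: [0.4852, 0.0325, 0.2498]
orientation: [[-0.052, 0.999, -0.008], [0.999, 0.052, -0.001], [-0.0, -0.008, -1.0]]
wrist_force: [-11.3, -0.7, 6.0]
opening: 0.0191
grasp_force: 9.5
```

Call:
{"name": "send_rows", "arguments": {"grip_force": 12, "series": [{"fingers": -0.9, "slide": [0, -3, -2], "yaw": 0}, {"fingers": -0.9, "slide": [0, -4, -6], "yaw": 0}, {"fingers": -0.9, "slide": [0, -5, -10], "yaw": 0}, {"fingers": -0.9, "slide": [0, -6, -15], "yaw": 0}]}}

```text
clock: 10.27
tcp_pos: [0.4807, 0.0323, 0.2633]
orientation: [[-0.052, 0.999, -0.004], [0.999, 0.052, -0.0], [-0.0, -0.004, -1.0]]
wrist_force: [-5.4, -1.7, -1.7]
opening: 0.0158
grasp_force: 11.1
```

Call:
{"name": "send_rows", "arguments": {"grip_force": 12, "series": [{"fingers": -0.9, "slide": [0, 0, -6], "yaw": 0}, {"fingers": -0.9, "slide": [0, 0, -12], "yaw": 0}, {"fingers": -0.9, "slide": [0, 0, -17], "yaw": 0}, {"fingers": -0.9, "slide": [0, 0, -17], "yaw": 0}]}}

```text
clock: 10.6
tcp_pos: [0.4789, 0.0322, 0.2808]
orientation: [[-0.052, 0.999, -0.01], [0.999, 0.052, -0.001], [-0.0, -0.01, -1.0]]
wrist_force: [-12.9, -0.7, 1.6]
opening: 0.0135
grasp_force: 11.7
```

Call:
{"name": "send_rows", "arguments": {"grip_force": 12, "series": [{"fingers": -0.9, "slide": [0, 0, -5], "yaw": 0}, {"fingers": -0.9, "slide": [0, 1, -10], "yaw": 0}, {"fingers": -0.9, "slide": [0, 2, -15], "yaw": 0}, {"fingers": -0.9, "slide": [0, 3, -20], "yaw": 0}, {"fingers": -0.9, "slide": [0, 4, -25], "yaw": 0}, {"fingers": -0.9, "slide": [0, 5, -27], "yaw": 0}, {"fingers": -0.9, "slide": [0, 5, -27], "yaw": 0}]}}

```text
clock: 11.18
tcp_pos: [0.4821, 0.0324, 0.3082]
orientation: [[-0.052, 0.999, -0.015], [0.999, 0.052, -0.001], [-0.0, -0.015, -1.0]]
wrist_force: [-19.1, -1.6, 5.6]
opening: 0.0104
grasp_force: 11.9
```

```bash
cat > sh.py <<'E'
from h import *
import json,sys;p=json.load(open("p.json"))
c=sys.argv[1]
im=bot.grab_frame(c);k=bot.calibration(c);cv2.imwrite(f"pics/{sys.argv[2]}.png",im[:,:,::-1])
for d in bot.mark_of(c,"shield_grip")[:2]:
    r=least_squares(lambda q:proj(c,W(p,gp(.9,q[0])["shield_grip"]),k)[0]-d["position"],[-.3]);print(c,"a",r.x,r.fun.round(1),round(d["conf"],2))
E
python3 sh.py side s4;python3 sh.py scene c4
```

```text
side a [-0.12786224] [-0.8  0.1] 0.75
scene a [-0.10151135] [-0.3  0.1] 0.97
```

Call:
{"name": "send_rows", "arguments": {"grip_force": 12, "series": [{"fingers": -0.9, "slide": [0, 1, -3], "yaw": 0}, {"fingers": -0.9, "slide": [0, 2, -6], "yaw": 0}, {"fingers": -0.9, "slide": [0, 3, -9], "yaw": 0}, {"fingers": -0.9, "slide": [0, 3, -9], "yaw": 0}]}}

```text
clock: 11.72
tcp_pos: [0.4848, 0.0325, 0.3175]
orientation: [[-0.052, 0.999, -0.016], [0.999, 0.052, -0.001], [-0.0, -0.016, -1.0]]
wrist_force: [-19.9, -1.1, 7.4]
opening: 0.0101
grasp_force: 12.0
```

```bash
python3 sh.py side s5;python3 sh.py scene c5
```

```text
side a [-0.03060589] [-2.3  0.6] 0.71
side a [-1.38642362] [  13.5 -203.4] 0.24
scene a [-0.08504273] [ 0. -0.] 0.73
scene a [-3.53157998] [34.5 -3.1] 0.67
```

Call:
{"name": "send_rows", "arguments": {"series": [{"fingers": -0.9, "slide": [0, 1, 0], "yaw": 0}, {"fingers": -0.3, "slide": [0, 1, 0], "yaw": 0}, {"fingers": -0.3, "slide": [0, -3, 0], "yaw": 0}, {"fingers": -0.3, "slide": [0, -3, 0], "yaw": 0}, {"fingers": -0.3, "slide": [0, -3, -10], "yaw": 0}, {"fingers": -0.3, "slide": [0, -3, -45], "yaw": 0}, {"fingers": -0.3, "slide": [0, -3, -60], "yaw": 0}, {"fingers": -0.3, "slide": [0, -3, -60], "yaw": 0}, {"fingers": -0.3, "slide": [0, -3, -60], "yaw": 0}, {"fingers": -0.3, "slide": [0, -3, -60], "yaw": 0}, {"fingers": -0.3, "slide": [0, -3, -60], "yaw": 0}, {"fingers": -0.3, "slide": [0, -3, -60], "yaw": 0}]}}

```text
clock: 12.92
tcp_pos: [0.4867, 0.0327, 0.375]
orientation: [[-0.052, 0.999, -0.003], [0.999, 0.052, 0.0], [0.0, -0.003, -1.0]]
wrist_force: [-0.4, 0.1, -0.7]
opening: 0.0329
grasp_force: 0.0
```

```bash
python3 sh.py side s6;python3 sh.py scene c6;python3 sh.py wrist w6;python3 lev.py side
```

```text
side a [-0.03059844] [ 2.3 -0.5] 0.77
scene a [-0.00154533] [-2.2  1. ] 0.87
scene a [-3.47772482] [33.  -4.8] 0.45
wrist a [-0.04486918] [ 3.3 -2.3] 0.75
[(array([272.1, 205.3]), 0.49)] [[269.59290101 226.06480249]]
q [0.83011274] [ 0.8 -1.4]
```

View pics/s6.png

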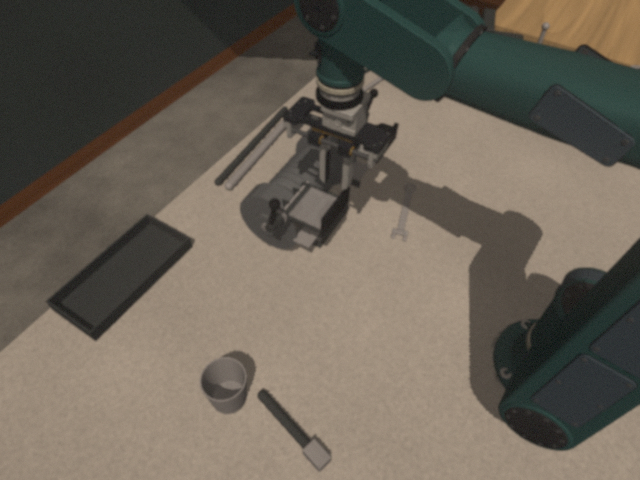

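The side view shows the left shield level at (318,215), with the gripper clear above it. I wait and check that it isn't creeping.

Call:
{"name": "send_rows", "arguments": {"series": [{"fingers": -0.3, "slide": [0, -10, -30], "yaw": 0}, {"fingers": -0.3, "slide": [0, -20, -60], "yaw": 0}, {"fingers": -0.3, "slide": [0, -20, -60], "yaw": 0}, {"fingers": -0.3, "slide": [0, -20, -60], "yaw": 0}, {"fingers": -0.3, "slide": [0, -20, -60], "yaw": 0}, {"fingers": -0.3, "slide": [0, -20, -60], "yaw": 0}, {"fingers": -0.3, "slide": [0, -20, -60], "yaw": 0}, {"fingers": -0.3, "slide": [0, -20, -60], "yaw": 0}, {"fingers": -0.3, "slide": [0, -20, -60], "yaw": 0}, {"fingers": -0.3, "slide": [0, -20, -60], "yaw": 0}, {"fingers": -0.3, "slide": [0, -20, -60], "yaw": 0}, {"fingers": -0.3, "slide": [0, -20, -60], "yaw": 0}]}}

```text
clock: 14.32
tcp_pos: [0.4669, 0.0316, 0.4366]
orientation: [[-0.052, 0.999, -0.0], [0.999, 0.052, -0.0], [-0.0, -0.0, -1.0]]
wrist_force: [0.1, 0.2, 0.5]
opening: 0.0331
grasp_force: 0.0
```

Call:
{"name": "send_rows", "arguments": {"series": [{"fingers": -0.3, "slide": [0, 0, 0], "yaw": 0}, {"fingers": -0.3, "slide": [0, 0, 0], "yaw": 0}, {"fingers": -0.3, "slide": [0, 0, 0], "yaw": 0}, {"fingers": -0.3, "slide": [0, 0, 0], "yaw": 0}, {"fingers": -0.3, "slide": [0, 0, 0], "yaw": 0}, {"fingers": -0.3, "slide": [0, 0, 0], "yaw": 0}, {"fingers": -0.3, "slide": [0, 0, 0], "yaw": 0}, {"fingers": -0.3, "slide": [0, 0, 0], "yaw": 0}, {"fingers": -0.3, "slide": [0, 0, 0], "yaw": 0}, {"fingers": -0.3, "slide": [0, 0, 0], "yaw": 0}, {"fingers": -0.3, "slide": [0, 0, 0], "yaw": 0}, {"fingers": -0.3, "slide": [0, 0, 0], "yaw": 0}]}}

```text
clock: 15.32
tcp_pos: [0.4669, 0.0316, 0.4366]
orientation: [[-0.052, 0.999, -0.0], [0.999, 0.052, -0.0], [-0.0, -0.0, -1.0]]
wrist_force: [-0.8, 0.1, -0.1]
opening: 0.0327
grasp_force: 0.0
```

```bash
python3 sh.py side s7;python3 sh.py scene c7;python3 sh.py wrist w7;python3 lev.py wrist
python3 - <<'E'
import cv2,numpy as np
a,b=[cv2.imread(f"pics/s{i}.png")[170:270,230:370].astype(int) for i in(6,7)]
print(abs(a-b)[20:80,60:125].mean())
E
```

```text
side a [0.82623134] [ 18.5 -22.5] 0.43
scene a [-0.11292621] [-1.5  0.4] 0.78
wrist a [-0.10539705] [ 1.2 -1. ] 0.58
wrist a [-2.19571929] [-5.2 87.5] 0.29
[(array([493.9, 115.2]), 0.59)] [[472.44790623 111.91085746]]
[array([469.6, 114. ])]
q [0.81090691] [-0.1 -4.4]
4.451196581196581
```

View pics/w7.png

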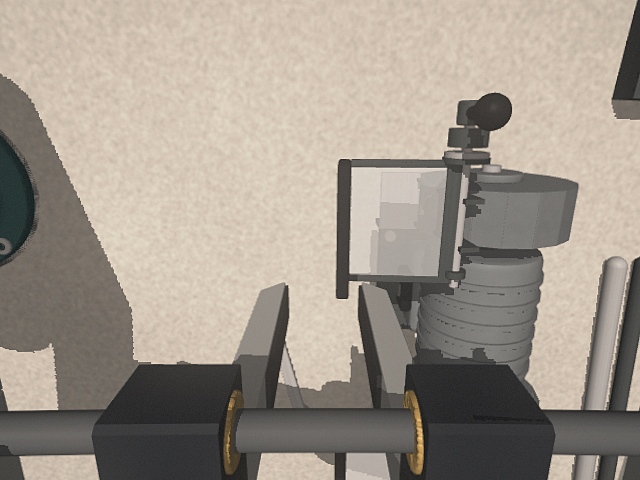

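The wrist view shows the pane nearly level, with its lip at columns 337–350. The estimate moved from -0.03 to -0.11, so I check for creep with two identical views taken a second apart.

Call:
{"name": "send_rows", "arguments": {"series": [{"fingers": -0.3, "slide": [0, 0, 0], "yaw": 0}, {"fingers": -0.3, "slide": [0, 0, 0], "yaw": 0}, {"fingers": -0.3, "slide": [0, 0, 0], "yaw": 0}, {"fingers": -0.3, "slide": [0, 0, 0], "yaw": 0}, {"fingers": -0.3, "slide": [0, 0, 0], "yaw": 0}, {"fingers": -0.3, "slide": [0, 0, 0], "yaw": 0}, {"fingers": -0.3, "slide": [0, 0, 0], "yaw": 0}, {"fingers": -0.3, "slide": [0, 0, 0], "yaw": 0}, {"fingers": -0.3, "slide": [0, 0, 0], "yaw": 0}, {"fingers": -0.3, "slide": [0, 0, 0], "yaw": 0}, {"fingers": -0.3, "slide": [0, 0, 0], "yaw": 0}, {"fingers": -0.3, "slide": [0, 0, 0], "yaw": 0}]}}

```text
clock: 16.77
tcp_pos: [0.4669, 0.0316, 0.4367]
orientation: [[-0.052, 0.999, 0.0], [0.999, 0.052, -0.0], [-0.0, 0.0, -1.0]]
wrist_force: [0.0, -0.7, -0.4]
opening: 0.0328
grasp_force: 0.0
```

```bash
python3 sh.py wrist w8;python3 - <<'E'
from h import *
import json;p=json.load(open("p.json"))
k=bot.calibration("wrist")
a,b=[cv2.imread(f"pics/w{i}.png").astype(int) for i in(7,8)]
print("diff shield",abs(a-b)[155:300,325:460].mean(),"ground",abs(a-b)[200:300,150:280].mean())
for im in(a,b):
    g=im.sum(2)/3;print([np.round(g[r,330:360]).astype(int).tolist() for r in(220,)])
L=lambda y,u,z,a:np.array([-.055-u*np.cos(a)+z*np.sin(a),y,.19+u*np.sin(a)+z*np.cos(a)])
for an in(-.2,-.15,-.1,-.05,0,.05):print(an,[proj("w",W(p,L(.12,u,l,an)),k)[0].round(1).tolist() for u,l in((.1,.041),(.09,.041),(.09,.003))])
E
```

```text
wrist a [-0.06350655] [ 4.8 -4.9] 0.93
diff shield 1.5792081736909322 ground 1.2521794871794871
[[212, 208, 204, 203, 205, 216, 175, 66, 64, 71, 69, 69, 73, 69, 73, 71, 70, 68, 63, 65, 143, 206, 210, 205, 205, 208, 208, 205, 205, 206]]
[[211, 208, 206, 205, 204, 216, 174, 63, 63, 69, 70, 70, 70, 68, 69, 71, 73, 69, 60, 65, 145, 203, 210, 206, 207, 207, 208, 207, 205, 207]]
-0.2 [[332.8, 229.9], [345.5, 230.5], [352.0, 219.0]]
-0.15 [[334.4, 231.7], [347.4, 232.2], [351.6, 220.2]]
-0.1 [[336.5, 233.5], [349.8, 233.9], [351.5, 221.5]]
-0.05 [[338.9, 235.4], [352.5, 235.6], [351.6, 222.9]]
0 [[341.8, 237.3], [355.5, 237.3], [352.0, 224.2]]
0.05 [[345.2, 239.3], [359.0, 239.0], [352.7, 225.6]]
```

Run:
```python
from h import *
import json;p=json.load(open("p.json"));k=bot.calibration("wrist")
g=cv2.imread("pics/w8.png").mean(2)
col=g[:,341:346].mean(1)
def edge(r0,r1):
    s=col[r0:r1];m=(s.max()+s.min())/2;i=[i for i in range(len(s)-1) if (s[i]-m)*(s[i+1]-m)<0];return [round(r0+j+(s[j]-m)/(s[j]-s[j+1]),1) for j in i]
print(edge(150,175),edge(285,310))
L=lambda y,u,z,a:np.array([-.055-u*np.cos(a)+z*np.sin(a),y,.19+u*np.sin(a)+z*np.cos(a)])
for an in(-.25,-.2,-.15,-.1,-.05,0,.05):
    r=[proj("w",W(p,L(y,.095,.041,an)),k)[0] for y in(.172,.068)];print(an,np.round(r,1).tolist(),round(r[1][1]-r[0][1],1))
```

```text
[np.float64(158.5)] [np.float64(298.5)]
-0.25 [[338.2, 161.6], [337.2, 289.5]] 127.9
-0.2 [[339.7, 162.3], [338.5, 292.0]] 129.7
-0.15 [[341.6, 163.0], [340.3, 294.6]] 131.5
-0.1 [[344.0, 163.8], [342.3, 297.2]] 133.4
-0.05 [[346.7, 164.5], [344.8, 299.8]] 135.3
0 [[349.9, 165.3], [347.6, 302.5]] 137.2
0.05 [[353.5, 166.1], [350.9, 305.2]] 139.1
```

Call:
{"name": "send_rows", "arguments": {"series": [{"fingers": -0.3, "slide": [30, -20, 0], "yaw": 0}, {"fingers": -0.3, "slide": [60, -40, 0], "yaw": 0}, {"fingers": -0.3, "slide": [90, -60, 0], "yaw": 0}, {"fingers": -0.3, "slide": [120, -80, 0], "yaw": 0}, {"fingers": -0.3, "slide": [150, -100, 0], "yaw": 0}, {"fingers": -0.3, "slide": [180, -120, 0], "yaw": 0}, {"fingers": -0.3, "slide": [210, -140, 0], "yaw": 0}, {"fingers": -0.3, "slide": [240, -160, 0], "yaw": 0}, {"fingers": -0.3, "slide": [270, -160, 0], "yaw": 0}, {"fingers": -0.3, "slide": [300, -160, 0], "yaw": 0}, {"fingers": -0.3, "slide": [300, -160, 0], "yaw": 0}, {"fingers": -0.3, "slide": [300, -160, 0], "yaw": 0}]}}

```text
clock: 17.87
tcp_pos: [0.2911, 0.3237, 0.436]
orientation: [[-0.055, 0.998, -0.001], [0.998, 0.055, -0.001], [-0.001, -0.001, -1.0]]
wrist_force: [0.9, 0.3, -0.2]
opening: 0.033
grasp_force: 0.0
```

```bash
python3 sh.py side s9;python3 sh.py scene c9;python3 - <<'E'
from h import *
import json;p=json.load(open("p.json"));L=lambda y,u,z,a:np.array([-.055-u*np.cos(a)+z*np.sin(a),y,.19+u*np.sin(a)+z*np.cos(a)])
out=[]
for c,f,(x0,y0) in(("scene","c9",(160,160)),("side","s9",(260,90))):
    for an in(-.1,0,.1):print(c,an,[proj(c,W(p,L(y,.095,.041,an)),bot.calibration(c))[0].round(1).tolist() for y in(.172,.068,-.068,-.172)])
    out.append(cv2.resize(cv2.imread(f"pics/{f}.png")[y0:y0+150,x0:x0+180],(396*1,330),interpolation=cv2.INTER_CUBIC))
cv2.imwrite("pics/f9.png",np.hstack(out))
E
```

```text
side a [-0.09761359] [-2.3  0.4] 0.87
scene a [0.07905223] [-1.6  1.1] 0.93
scene -0.1 [[323.4, 219.8], [280.5, 206.6], [226.3, 189.9], [186.3, 177.6]]
scene 0 [[322.8, 218.7], [279.5, 205.4], [225.0, 188.6], [184.6, 176.2]]
scene 0.1 [[322.0, 218.0], [278.4, 204.6], [223.4, 187.7], [182.8, 175.3]]
side -0.1 [[322.6, 222.6], [347.8, 188.9], [376.5, 150.6], [395.7, 124.9]]
side 0 [[321.0, 218.4], [346.4, 184.8], [375.4, 146.5], [394.8, 120.9]]
side 0.1 [[318.9, 214.1], [344.6, 180.6], [373.9, 142.4], [393.5, 116.9]]
```

View pics/f9.png

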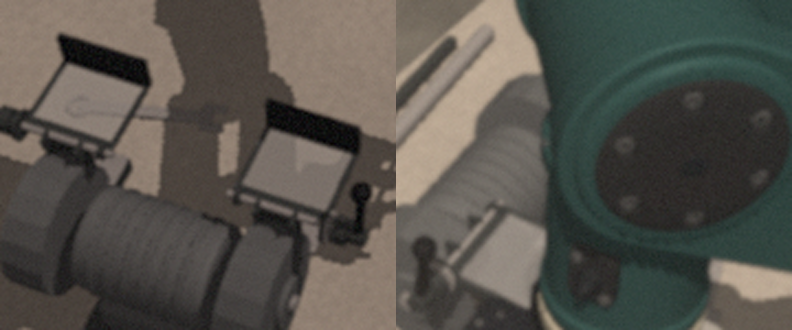

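In the scene crop the left shield (lip from (268,101) to (361,129)) stands parallel to the right one ((60,36) to (149,63)). The arm is clear of both, so I hand in.

```bash
python3 -c "
from station import bot
print(bot.hand_in())"
```

```text
the job is handed in; nothing more can be done
None
```

I handed the job in: the left shield held level by itself (about -0.05 rad by eye, no creep over a second) on the first tightening, with the lever at about 0.9 rad, which should stay under the 40 N clamp limit; the hand-in gave no verdict.

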